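# Stand up the gel cassette and clamp it to the click

## Task

Tip the leaning gel cassette up so that it stands upright on its long thin edge, flat against the casting stand's back stop, and let go of it. Then turn the wing knob on top of the stand clockwise until the pad bears on the cassette and the knob slips and clicks; stop after one to three clicks and leave the knob alone. Leave everything else on the bench where it is.

Things in the scene. Friction and masses are not known exactly. Their poses are not given: they have to be found in the camera images.
- stand: Grey casting stand fixed to the bench, turned up to 0.45 rad. Origin: on the bench at the bed's centre; x to its back (column side), y to its left, z up. Bed plate 150 (x) x 170 (y) mm, top at z = 12 mm. Column 24 x 34 mm at x = 55, y = -40 mm carries an overhead arm 28 mm wide, x = -16 to 67, y = -40, z = 124 to 138 mm, with screw, pad and knob on the axis x = 0, y = -40. Highest: the knob's top, 160 mm.
- stop (a point): Back stop: middle of the front faces of two aluminium uprights, each 22 mm wide, at 45 mm to either side of this point along the stand's y. Faces at stand x = 8 mm, from the bed to 87 mm above the bench. The cassette's back face goes flat against them.
- rest (a point): Middle of the loading rest, a 10 mm round steel bar along the stand's y, 108 mm long, on two thin posts, at stand x = -39.5 mm, 46 mm above the bench. The cassette leans on it at the start.
- cassette: Loose gel cassette: pale panel in a grey frame, a slab 16 mm thick (x), 140 long (y), 90 high (z, up the panel), 0.2 to 0.4 kg. Origin: middle of its lower thin edge. It starts leaning about 0.65 rad to the stand's -x, on the rest. Pushed to +x on the upper part of its outer face (best near the free left end, +y) it tips up, falling to the stop from 10 degrees short. Upright at the stop: origin at stand x = 0, z = 12, top at 102 mm; it then stands alone.
- cassette_top (a point): Middle of the cassette's upper edge on its outer face (the face towards the rest and the open front of the stand). At the start about 84 mm above the bench at stand x = -62 mm.
- pad: Round rubber pad, 20 mm across, 8 mm thick, under the overhead arm on the screw; origin: centre of its underside, 114 mm above the bench with the screw at 0. It only moves up and down.
- wing (a point): Centre of the black wing knob on top of the stand, on its vertical axis, 153 mm above the bench. The wing is a bar 72 mm long along the point's x, 10 thick along its y, underside at 146, top at 160 mm; a hub 25 mm across in its middle reaches down to the steel collar at 142. It can be pushed round at a wing from the side, or gripped. It keeps its height as it turns.
- spindle (a joint): Screw angle, rad, grows as the knob is turned clockwise seen from above; a steel collar 34 mm across under the knob turns with it. Starts at 0 to 1.2. The pad comes down 4 mm per rad. With the cassette upright the pad meets it near 3.0; with nothing there the screw ends at 4.5. Turning takes about 0.03 N m and it stays where left.
- knob (a joint): Slip of the wing knob over the screw, rad, 0 at the start; grows (clockwise from above) only once the screw is tight and the torque limiter slips, at about 0.1 N m. A click each 0.52 rad (12 a turn): the first is complete at 0.52, the third at 1.57. Turning back unscrews the screw and does not undo slip. The wing's total turn is spindle + knob.
- beaker: open glass beaker, 64 mm across, 85 mm tall, beside the stand; origin: centre of its underside; a bystander
- reagent: small brown bottle, 52 mm across, 95 mm tall, on the stand's other side; origin: centre of its underside; a bystander
- slidebox: flat white box 85 x 60 x 32 mm; origin: centre of its underside; a bystander
- spatula: lab spatula lying on the bench; a bystander
- jar: squat white jar, 68 mm across, 75 mm tall; origin: centre of its underside; a bystander
- flask: white plastic bottle, 66 mm across, 160 mm tall; origin: centre of its underside; a bystander
Things that resemble listed ones, but are neither listed nor needed, are in the scene too. Of the things shaped like the stand, the grey one is meant.

How it is judged:
On the way, in this order (a step that is already met when the one before it is completed fails the run):
1. the cassette stands upright against the back stop by itself, not touched by the robot (angle between cassette's own z axis and vertical below 0.07 rad and x of cassette in the frame of stand between -0.005 and 0.005 m and z of cassette in the frame of stand between 0.009 and 0.016 m and angle between the x axis of cassette and the x axis of stand, either way round below 0.08 rad and linear speed of cassette below 0.02 m/s and contact force between each of the arm, the fingers and cassette below 0.05 N), for 0.2 s.
2. the knob has slipped at least one click with the pad pressing on the upright cassette (angle between cassette's own z axis and vertical below 0.07 rad and x of cassette in the frame of stand between -0.005 and 0.005 m and z of cassette in the frame of stand between 0.009 and 0.016 m and angle between the x axis of cassette and the x axis of stand, either way round below 0.08 rad and value of joint knob above 0.4 rad and contact force between pad and cassette above 2 N), for 0.1 s.
At the end, for the whole second after the job is handed in: Cassette at rest on the bed on its long thin edge: tilt < 0.07 rad, within 5 mm of its place at the back stop, square to it within 0.08 rad; pad pressing it with over 2 N; knob slip 0.4 to 1.75 rad (one to three clicks); bystanders within 30 mm of their starts (all of step 2 and linear speed of cassette below 0.02 m/s and value of joint knob below 1.75 rad and velocity of joint knob below 0.05 rad/s); the robot touches nothing.
It fails at once if the knob is wound on past the third click (value of joint knob above 1.75 rad).
It fails at once if a bystander is moved more than 30 mm (distance of any of beaker, reagent, slidebox, spatula, jar, flask from where it was at the start of the episode above 0.03 m).
It also fails if it takes over 59 s, if anything falls off the work surface, if the arm or the gripper's body presses on something with over 40 N, if the wrist force passes 120 N, or if a joint passes its speed limit or range.

## Robot

A 6-joint arm with a two-finger parallel gripper is mounted at the origin on the work surface. World frame = base frame: x ahead of the robot, y to its left, z up, the work surface at z = 0. Lengths are in m, angles in rad, forces in N, time in s.
With the tool pointing down it reaches from about 0.4 to 0.925 m from the base axis. Payload 3.4 kg.
Tool frame: the origin (TCP) lies on the centre line of the jaws, within the pads' length; the fingertips stand 11 mm ahead of it and the grasp point (between the pads) lies 8 mm behind it; z points along the fingers, y is the line along which they close (so a half turn about z gives the same grasp; the last joint's range is limited). The gripper opens to 85 mm and grips with 20 to 120 N. Pads are 22 mm wide; open, the fingers measure 114 mm over their backs; the gripper's body (76 mm by 85 mm) begins 54 mm behind the grasp point. The pads swing forward as they close: fully open they stand 13 mm farther back than shut.
Start: joints at [1.242, 0.307, 1.506, -0, 1.328, -0.073], TCP at [0.146, 0.556, 0.242] pointing down, gripper open.
Joint ranges: [-3.12, 3.12], [-1.05, 2.28], [0.14, 2.33], [-1.42, 4.57], [0.1, 2.73], [-2.68, 2.68]. Speed limits (rad/s): [2.57, 2.57, 3.14, 3.14, 3.14, 3.14].

## Interface

Orientations are given as a rotation vector (axis times angle).
In Python, from rig import manip gives the robot as it stands.
- The arm moves only by the tool send_rows, never from a script. Its argument "commands" is a list of rows, each a list of 6 numbers: the shift along the tool's x, y, z in cm, then the turn, a rotation vector about the tool's x, y, z in degrees. A call has exactly 8 rows; each row shifts and turns the commanded pose from where the row before left it, along the tool's axes as they then stand; what a row does not reach is not made up. A row lasts 1/12 s, in which the tool goes at most 41.7 mm and 7.16 degrees, less where a joint would pass 70% of its speed; a pose out of reach is approached as far as the arm can. A call with a gripper value outside its range is refused whole. "claw" is the opening in per cent of the stroke, from 0 (shut) to 100 (fully open), set as the call begins (left out, the last holds). The fingers move at their own pace and stop on an object; "newtons" is the grip in N (left out, the last holds). Time passes only in rows, so rows that do not move let the fingers close, or fill a call up. It gives the time, the measured TCP pose, the force, the opening and the grip force at its end, in the units of the state.
- manip.get_obs(): the state, without advancing time (a new reading comes with each control period).
- manip.grab_frame(name): name is "scene" or "top"; returns a dict with "color" (480x640x3 uint8, red, green, blue), "fx", "fy", "cx", "cy" (pixels), "dist" ([k1, k2, p1, p2, k3] as OpenCV has them; the pictures are not rectified), "origin" and "orientation" of the camera in the world. Camera axes: x right, y down, z forward; pixel columns grow to the right and rows downward; lengths in m; the calibration is good to about 2 mm. A picture is of the moment at which its call begins. There is no depth.
- manip.job_done(): hands the job in; it is judged then, once.
Trained networks look in a picture, given as the dict that the camera call returned (one of the last four; its "shot" number tells which), for a name from the list of things; names that differ only in an ending like _2 or _b are one class to them, and where a whole thing is asked for, a point or a joint stands for the part that bears it (a point fixed in the world has none). Each returns a list of dicts, best first, with "score" (0 to 1); they miss things now and then, are a little off and sometimes report something else, mostly with a low value. They report only what shows in the picture. A call takes as long as a camera call. They do not tell look-alikes from the thing itself.
- manip.trace(name, picture): "pixels" (480x640 bool, what is visible of it) and "rect" ([left, top, right, bottom] in pixels, round what is visible of it).
- manip.pinpoint(name, picture): "point" ([column, row] in pixels: a listed point, or the origin of a listed thing).
The state is a dict: "clock": time; "q": joint angles; "joint_velocities": joint speeds; "joint_torque": joint torques, N m; "ee_pos": TCP position; "eef_rot": TCP orientation; "wrist_force": force on the tool from outside, world axes, zero at the start; "wrist_torque": the same for the moment, N m; "gripper_width": opening from 0.0 (shut) to 1.0 (fully open); "finger_force": force on a finger pad.
Only numpy, scipy, OpenCV 4.12 (cv2) and the standard library are available. Lean on these libraries where they do the work, as an engineer would, in place of code of your own. Each camera call takes 0.05 s, during which the arm holds its last target. There are 200 camera calls.

## Working session

There is one attempt and no reset: what is moved stays moved. The work goes in short steps, Python scripts to look and compute and a tool call to move; the robot and the scene stay as the last step left them, time stands still between calls to the robot, and variables do not carry over. Pictures are saved under pics/ and viewed, at most 10 in all, crops included, and the job is handed in when it is done.

Besides the shell and the picture viewer there is one more tool, called after "Call:" as name(argument=value, ...) on one line, values as JSON. send_rows: Moves the arm, as the interface text tells. Its arguments: {"type":"object","properties":{"commands":{"type":"array"},"claw":{"type":"number"},"newtons":{"type":"number"}},"required":["commands"]}

```bash
mkdir -p pics; ls
cat > h.py <<'E'
import numpy as np, cv2
from scipy.spatial.transform import Rotation as R
from rig import manip
def cam(p):
    K=np.array([[p['fx'],0,p['cx']],[0,p['fy'],p['cy']],[0,0,1]]); o=np.array(p['orientation'],float)
    M=R.from_rotvec(o).as_matrix() if o.size==3 else o.reshape(3,3)
    return K,np.array(p['dist'],float),M,np.array(p['origin'],float)
def ray(p,px):
    K,d,M,o=cam(p); u=cv2.undistortPoints(np.array([[px]],float),K,d)[0,0]
    r=M@np.array([u[0],u[1],1]); return o,r/np.linalg.norm(r)
def at_z(p,px,z):
    o,r=ray(p,px); return o+r*(z-o[2])/r[2]
def tri(rs):
    A=0;b=0
    for o,r in rs:
        P=np.eye(3)-np.outer(r,r);A=A+P;b=b+P@o
    return np.linalg.solve(A,b)
def proj(p,X):
    K,d,M,o=cam(p); X=np.atleast_2d(X); return cv2.projectPoints((X-o)@M,np.zeros(3),np.zeros(3),K,d)[0][:,0]
def save(p,n,crop=None,s=1):
    im=p['color'][:,:,::-1]
    if crop: l,t,r,b=crop; im=im[t:b,l:r]
    cv2.imwrite('pics/'+n,cv2.resize(im,None,fx=s,fy=s,interpolation=cv2.INTER_CUBIC))
E
python3 - <<'E'
from h import *
np.set_printoptions(precision=3,suppress=True)
P={n:manip.grab_frame(n) for n in('scene','top')}
for n,p in P.items():
    save(p,n+'0.png'); print(n,p['origin'],p['orientation'],p['fx'],p['dist'])
Z=dict(stand=0,stop=.0495,rest=.046,cassette=.02,cassette_top=.084,pad=.112,wing=.153,beaker=0,reagent=0,slidebox=0,spatula=0,jar=0,flask=0)
for k,z in Z.items():
    for n,p in P.items():
        for d in manip.pinpoint(k,p)[:3]:
            print(k,n,np.round(d['point']),round(d['score'],2),at_z(p,d['point'],z))
print(manip.get_obs())
E
```

```text
pics
scene [1.174 0.172 1.072] [-1.607 -2.152  0.667] 536.1297179239649 [-0.023  0.     0.     0.     0.   ]
top [0.262 0.001 1.443] [-2.098  2.158 -0.214] 480.1882448395214 [-0.021  0.     0.     0.     0.   ]
stand scene [299. 195.] 0.86 [ 0.336 -0.112  0.   ]
stand scene [395. 215.] 0.74 [0.328 0.14  0.   ]
stand scene [333. 289.] 0.6 [0.578 0.046 0.   ]
stand top [294. 228.] 0.74 [0.587 0.058 0.   ]
stand top [347. 311.] 0.68 [ 0.328 -0.095  0.   ]
stand top [267. 317.] 0.65 [0.316 0.143 0.   ]
stop scene [406. 201.] 0.88 [0.316 0.157 0.05 ]
stop scene [335. 286.] 0.87 [0.597 0.055 0.05 ]
stop scene [297. 190.] 0.6 [ 0.361 -0.107  0.05 ]
stop top [349. 301.] 0.9 [ 0.355 -0.098  0.05 ]
stop top [296. 222.] 0.88 [0.594 0.048 0.05 ]
stop top [216. 169.] 0.71 [0.765 0.289 0.05 ]
rest scene [424. 368.] 0.76 [0.727 0.276 0.046]
rest scene [300. 174.] 0.72 [ 0.306 -0.117  0.046]
rest scene [404. 193.] 0.6 [0.289 0.147 0.046]
rest top [267. 331.] 0.93 [0.277 0.139 0.046]
rest top [223. 182.] 0.86 [0.725 0.268 0.046]
rest top [297. 234.] 0.85 [0.556 0.047 0.046]
cassette scene [336. 287.]
[... 1149 characters left out ...]
. 289.] 0.65 [0.529 0.211 0.   ]
flask scene [127. 284.] 0.61 [ 0.702 -0.409  0.   ]
flask top [442. 195.] 0.73 [ 0.681 -0.408  0.   ]
flask top [163. 220.] 0.26 [0.621 0.461 0.   ]
flask top [300. 238.] 0.22 [0.553 0.04  0.   ]
{'clock': 1.4, 'q': array([ 1.242,  0.307,  1.506,  0.   ,  1.328, -0.074]), 'joint_velocities': array([-0.   ,  0.001,  0.001,  0.   ,  0.002,  0.   ]), 'joint_torque': array([ -0.002, -45.748, -25.232,  -0.   ,   0.001,   0.   ]), 'ee_pos': array([0.145, 0.556, 0.242]), 'eef_rot': array([-0.401, -3.116, -0.   ]), 'wrist_force': array([-0.68 , -0.22 , -0.568]), 'wrist_torque': array([ 0.044,  0.012, -0.014]), 'finger_force': 0.0, 'gripper_width': 1.0034524760733217}
```

View pics/scene0.png

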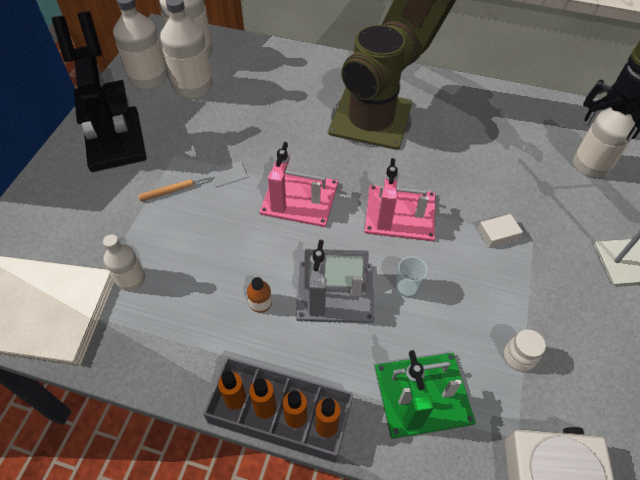

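View pics/top0.png

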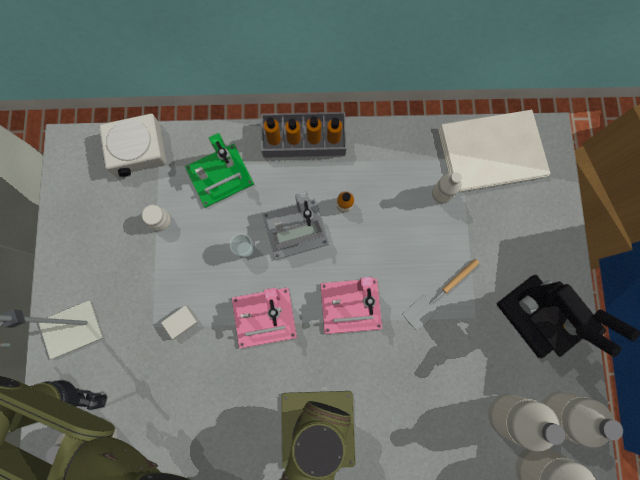

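The grey stand is at scene (335,285) and top (295,229). The look-alikes are pink stands at scene (300,195) and (400,210), and a green one at (425,390). I choose the grey one, which has the cassette leaning towards the robot, and check it in a close crop.

Run:
```python
from h import *
np.set_printoptions(precision=4,suppress=True)
P={n:manip.grab_frame(n) for n in('scene','top')}
a=P['scene']['color'][232:332,285:385,::-1]; b=P['top']['color'][185:265,255:335,::-1]
cv2.imwrite('pics/crop1.png',np.hstack([cv2.resize(a,(400,400),interpolation=2),cv2.resize(b,(400,400),interpolation=2)]))
for k in('stand','wing','cassette','cassette_top','stop','rest','pad'):
    rs=[];
    for n,p in P.items():
        c=[d for d in manip.pinpoint(k,p) if np.linalg.norm(at_z(p,d['point'],.05)[:2]-[.583,.05])<.09]
        if c: rs.append(ray(p,c[0]['point'])); print(k,n,c[0]['point'],c[0]['score'])
    if len(rs)==2: print('   tri',tri(rs))
# bed-plate quad in the top mask
for n,p in P.items():
  for d in manip.trace('stand',p):
    m=d['pixels'].astype(np.uint8); c=max(cv2.findContours(m,0,1)[0],key=cv2.contourArea)
    r=cv2.minAreaRect(c); print(n,r,d['score'])
```

```text
stand scene [331.7, 292.6] 0.73
stand top [295.1, 229.1] 0.84
   tri [ 0.5847  0.0497 -0.0056]
wing scene [315.7, 255.8] 0.57
wing top [308.5, 210.8] 0.59
   tri [0.5994 0.01   0.1536]
cassette scene [338.6, 287.1] 0.86
cassette top [296.2, 230.2] 0.72
   tri [0.5762 0.0542 0.0094]
cassette_top scene [334.9, 246.4] 0.89
cassette_top top [299.3, 242.3] 0.76
   tri [0.5239 0.0358 0.0915]
stop scene [334.4, 287.9] 0.84
stop top [294.0, 221.2] 0.94
   tri [0.5979 0.0542 0.0413]
rest top [296.2, 238.5] 0.69
scene ((423.7030029296875, 391.0271911621094), (85.658203125, 85.08300018310547), 77.07400512695312) 0.94
scene ((300.8018798828125, 185.9434051513672), (69.09236145019531, 75.82302856445312), 15.945395469665527) 0.89
scene ((403.2337951660156, 199.26278686523438), (70.16316986083984, 75.59628295898438), 6.709836959838867) 0.79
scene ((336.436767578125, 281.39788818359375), (77.59024047851562, 79.78902435302734), 1.9091525077819824) 0.61
top ((294.2936096191406, 224.19134521484375), (57.86973190307617, 56.95170211791992), 72.18110656738281) 0.92
top ((215.6000213623047, 168.2000274658203), (60.821041107177734, 54.56005859375), 63.43495178222656) 0.88
top ((297.5024108886719, 233.5638427734375), (17.78189468383789, 48.48199462890625), 73.81079864501953) 0.7
top ((263.1216125488281, 316.229736328125), (53.75846862792969, 58.36164093017578), 80.53767395019531) 0.69
top ((350.40985107421875, 304.5081787109375), (52.87287139892578, 57.58073425292969), 84.80557250976562) 0.64
```

View pics/crop1.png

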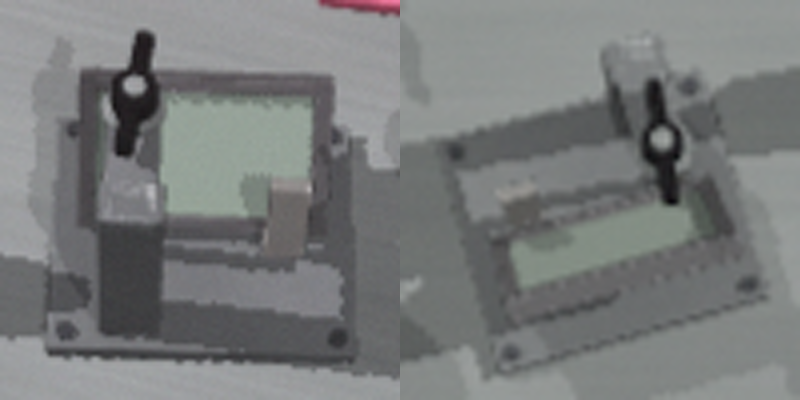

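The crop shows the right stand: bed corners in top at about (263,214), (272,260) and (328,244). The knob's hub is at top (308,213) and its wings run from (306,202) to (309,225).

```bash
cat >> h.py <<'E'
def pts(X):  # stand frame -> world
    return X
E
python3 - <<'E'
from h import *
from scipy.optimize import least_squares
np.set_printoptions(precision=4,suppress=True)
P={n:manip.grab_frame(n) for n in('scene','top')}
T=[(263,214),(272.4,260.3),(328.6,244)]; TS=[(75,85,12),(-75,85,12),(-75,-85,12)]
S=[(297,319.5),(374.25,320.5)]; SS=[(75,-85,12),(75,85,12)]
for c in T: print('t',at_z(P['top'],c,.012))
for c in S: print('s',at_z(P['scene'],c,.012))
obs=[('top',a,b) for a,b in zip(T,TS)]+[('scene',a,b) for a,b in zip(S,SS)]
obs+=[('top',(308.4,213),(0,-40,160)),('scene',(318.5,253.3),(0,-40,160)),('top',(294,221.2),(8,0,49.5)),('scene',(334.4,287.9),(8,0,49.5))]
def W(v,X):
    c,s=np.cos(v[2]),np.sin(v[2]); X=np.array(X)/1000; return np.array([v[0]+c*X[0]-s*X[1],v[1]+s*X[0]+c*X[1],X[2]])
f=lambda v:np.concatenate([proj(P[n],W(v,X))[0]-a for n,a,X in obs])
r=least_squares(f,[.585,.05,-.2],loss='soft_l1'); v=r.x; print(v); print(f(v).reshape(-1,2))
np.save('stand.npy',v)
# wing direction from both cameras: tips
for n,(a,b) in dict(scene=((320.8,241),(316,269.5)),top=((305.8,202),(309,225))).items():
    A,B=at_z(P[n],a,.156),at_z(P[n],b,.156); d=A-B; print(n,A,B,np.linalg.norm(d),np.degrees(np.arctan2(d[1],d[0])),(A+B)/2)
print('axis',W(v,(0,-40,153)))
# overlay
ims=[]
for n,cr in(('scene',(285,232,100)),('top',(255,185,80))):
    l,t,w=cr; im=cv2.resize(P[n]['color'][t:t+w,l:l+w,::-1],(400,400),interpolation=2)
    th=.65; c,s=np.cos(th),np.sin(th)
    # cassette: lower edge somewhere on bed, leaning; outer top edge (-62,84)
    segs=[[(75,85,12),(-75,85,12),(-75,-85,12),(75,-85,12),(75,85,12)],[(-62,70,84),(-62,-70,84)],[(8,34,87),(8,56,87)],[(8,-34,87),(8,-56,87)],[(-16,-54,138),(67,-54,138),(67,-26,138),(-16,-26,138),(-16,-54,138)]]
    for g in segs:
        q=[(proj(P[n],W(v,X))[0]-[l,t]+.5)*400/w for X in g]
        cv2.polylines(im,[np.array(q,np.int32)],False,(0,0,255),1)
    ims.append(im)
cv2.imwrite('pics/ov.png',np.hstack(ims))
E
```

```text
t [0.6299 0.1509 0.012 ]
t [0.4856 0.1236 0.012 ]
t [ 0.5309 -0.0471  0.012 ]
s [ 0.6813 -0.0073  0.012 ]
s [0.6353 0.1548 0.012 ]
[0.5848 0.0531 0.2631]
[[-1.22   -1.6104]
 [ 2.6395 -1.6107]
 [ 0.4146 -1.1718]
 [-0.6731 -1.0418]
 [-0.041  -0.1056]
 [-1.4229 -1.3041]
 [ 0.0457 -0.3069]
 [-0.0553  1.0497]
 [ 1.6446 -3.7608]]
scene [0.5627 0.0099 0.156 ] [0.6321 0.02   0.156 ] 0.07005961262327089 -171.7078719196064 [0.5974 0.0149 0.156 ]
top [0.624  0.0171 0.156 ] [0.5584 0.0098 0.156 ] 0.06601844604161736 6.3074779976267 [0.5912 0.0135 0.156 ]
axis [0.5952 0.0144 0.153 ]
```

View pics/ov.png

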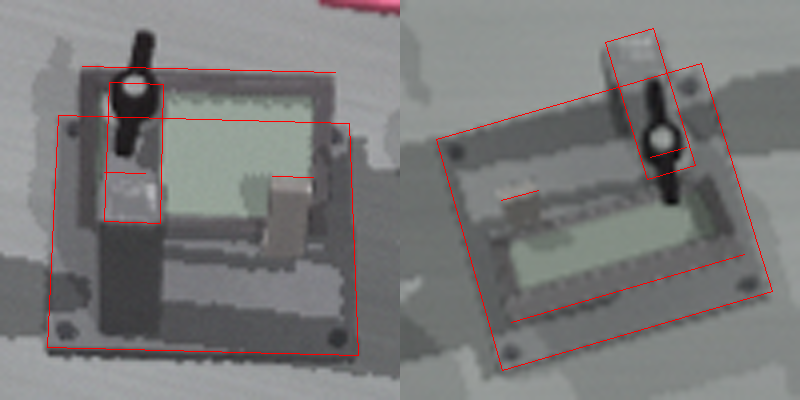

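The model fits within about 3 mm: stand at (0.585, 0.053), yaw 0.263, knob axis near (0.595, 0.0145). I turn the tool square to the stand, shut the claw and go to a point in front of the cassette's left part.

Call:
send_rows(commands=[[0,0,0,0,0,-6],[0,0,0,0,0,-6],[0,0,0,0,0,-6],[0,0,0,0,0,-6],[0,0,0,0,0,-5.8],[-1.2,-3.4,0,0,0,0],[-1.2,-3.4,0,0,0,0],[-1.2,-3.4,0,0,0,0]], claw=0)

```text
clock: 3.07
ee_pos: [0.2072, 0.4666, 0.2421]
eef_rot: [-0.417, 3.114, -0.0]
wrist_force: [0.7, 0.1, -1.1]
gripper_width: -0.002
finger_force: 0.0
```

Call:
send_rows(commands=[[-1.2,-3.4,0,0,0,0],[-1.2,-3.4,0,0,0,0],[-1.2,-3.4,0,0,0,0],[-1.2,-3.4,0,0,0,0],[-1.2,-3.4,0,0,0,0],[-1.2,-3.4,0,0,0,0],[-1.2,-3.4,0,0,0,0],[-1.2,-3.4,0,0,0,0]])

```text
clock: 3.73
ee_pos: [0.3713, 0.2282, 0.2426]
eef_rot: [-0.414, 3.113, 0.0]
wrist_force: [0.9, 0.7, 0.4]
gripper_width: 0.0
finger_force: 0.0
```

Call:
send_rows(commands=[[-1.2,-3.4,0,0,0,0],[-1.2,-3.4,0,0,0,0],[-1.2,-3.4,0,0,0,0],[-1.1,-3.4,0,0,0,0],[-1.1,-3.4,0,0,0,0],[0,0,0,0,0,0],[0,0,0,0,0,0],[0,0,0,0,0,0]])

```text
clock: 4.4
ee_pos: [0.4706, 0.0808, 0.2421]
eef_rot: [0.412, -3.114, -0.001]
wrist_force: [0.3, 0.3, -0.0]
gripper_width: 0.005
finger_force: 0.0
```

```bash
cat >> h.py <<'E'
def st(x):  # world -> stand mm
    v=np.load('stand.npy'); c,s=np.cos(v[2]),np.sin(v[2]); d=np.array(x)[:2]-v[:2]
    return np.array([c*d[0]+s*d[1],-s*d[0]+c*d[1],x[2]])*1000
def W(X):
    v=np.load('stand.npy'); c,s=np.cos(v[2]),np.sin(v[2]); X=np.array(X)/1000
    return np.array([v[0]+c*X[0]-s*X[1],v[1]+s*X[0]+c*X[1],X[2]])
def report():
    o=manip.get_obs(); M=R.from_rotvec(o['eef_rot']).as_matrix(); v=np.load('stand.npy')
    print('t',round(o['clock'],2),'tcp',np.round(o['ee_pos'],4),'stand',np.round(st(o['ee_pos']),1),'toolx yaw-stand',round(np.degrees(np.arctan2(M[1,0],M[0,0])-v[2]),1),'tz',np.round(M[:,2],3),'F',np.round(o['wrist_force'],2),'T',np.round(o['wrist_torque'],3),'q',np.round(o['q'],2),'grip',round(o['gripper_width'],3),o['finger_force'])
E
python3 -c "
from h import *
report()"
```

```text
t 4.4 tcp [0.4706 0.0808 0.2421] stand [-103.    56.5  242.1] toolx yaw-stand -180.0 tz [-0.001  0.001 -1.   ] F [ 0.26  0.3  -0.04] T [-0.008  0.006 -0.006] q [ 0.08  0.17  1.7   0.    1.27 -1.75] grip 0.005 0.0
```

Call:
send_rows(commands=[[0,-0.6,2,0,0,0],[0,0,3,0,0,0],[0,0,3,0,0,0],[0,0,3,0,0,0],[0,0,3,0,0,0],[0,0,2,0,0,0],[0,0,0.2,0,0,0],[0,0,0,0,0,0]])

```text
clock: 5.07
ee_pos: [0.4708, 0.0762, 0.0795]
eef_rot: [0.417, -3.11, -0.001]
wrist_force: [-0.4, -0.4, 0.2]
gripper_width: -0.001
finger_force: 0.0
```

```bash
python3 -c "
from h import *
report()
p=manip.grab_frame('scene'); save(p,'s1.png',(275,190,425,302),5)"
```

```text
t 5.07 tcp [0.4708 0.0762 0.0795] stand [-104.    52.    79.5] toolx yaw-stand -179.8 tz [-0.004 -0.    -1.   ] F [-0.44 -0.37  0.19] T [-0.025  0.009 -0.008] q [ 0.07  0.37  1.92  0.    0.86 -1.77] grip -0.001 0.0
```

View pics/s1.png

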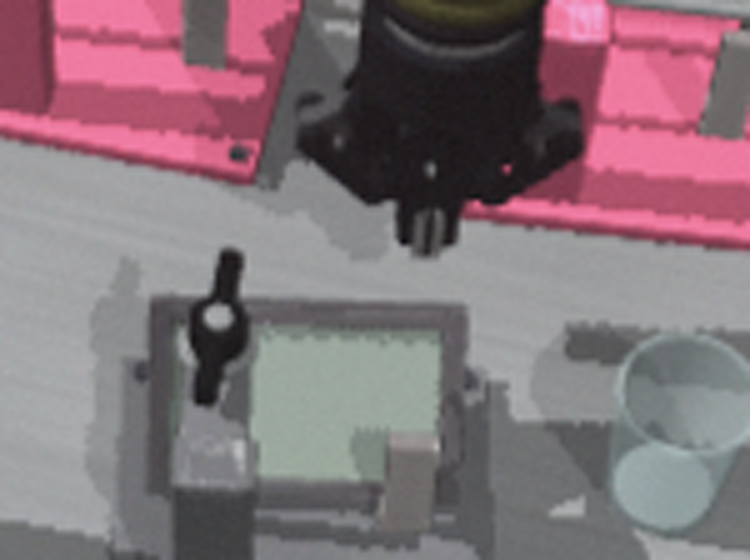

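The closed finger (crop 430,240) faces the cassette's left part, clear of the knob and beaker. Next, the push.

Call:
send_rows(commands=[[-1,0,0,0,0,0],[-1,0,0,0,0,0],[-0.6,0,0,0,0,0],[-0.5,0,0,0,0,0],[-0.5,0,0,0,0,0],[-0.5,0,0,0,0,0],[-0.5,0,0,0,0,0],[-0.5,0,0,0,0,0]])

```text
clock: 5.78
ee_pos: [0.5221, 0.0883, 0.0803]
eef_rot: [0.414, -3.114, 0.0]
wrist_force: [-1.0, -0.0, 1.2]
gripper_width: -0.001
finger_force: 0.5
```

Call:
send_rows(commands=[[-0.4,0,0,0,0,0],[-0.4,0,0,0,0,0],[-0.4,0,0,0,0,0],[-0.4,0,0,0,0,0],[0,0,0,0,0,0],[0,0,0,0,0,0],[0,0,0,0,0,0],[0,0,0,0,0,0]])

```text
clock: 6.45
ee_pos: [0.537, 0.0925, 0.0802]
eef_rot: [0.414, -3.114, 0.0]
wrist_force: [0.7, 0.1, 0.2]
gripper_width: 0.0
finger_force: 0.0
```

```bash
python3 -c "
from h import *
report()
p=manip.grab_frame('scene'); save(p,'s2.png',(275,190,425,302),5)"
```

```text
t 6.45 tcp [0.537  0.0925 0.0802] stand [-35.9  50.5  80.2] toolx yaw-stand -179.9 tz [-0. -0. -1.] F [0.71 0.09 0.23] T [-0.02  -0.001  0.001] q [ 0.09  0.44  1.77 -0.    0.93 -1.74] grip 0.0 0.0
```

View pics/s2.png

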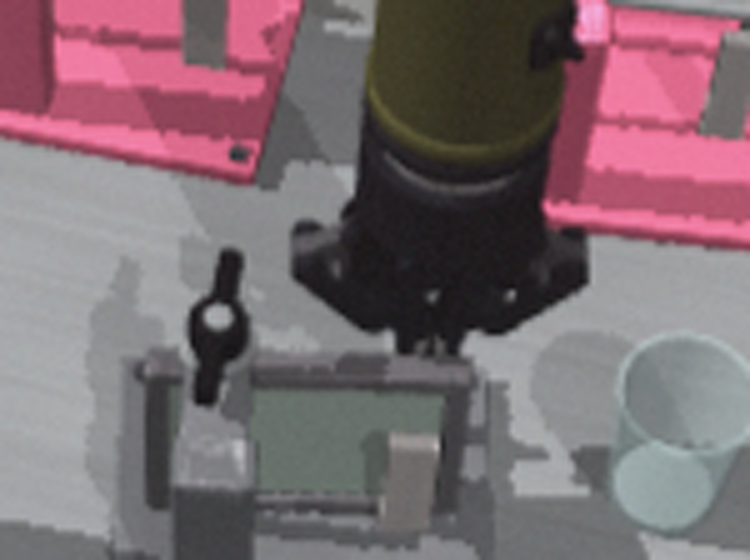

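The cassette has tipped up, with its top edge at crop row ~370, and the finger carries no load. I press gently on to the stop to seat it, then back off.

Call:
send_rows(commands=[[-0.4,0,0,0,0,0],[-0.4,0,0,0,0,0],[-0.4,0,0,0,0,0],[-0.2,0,0,0,0,0],[-0.2,0,0,0,0,0],[-0.1,0,0,0,0,0],[0,0,0,0,0,0],[0,0,0,0,0,0]])

```text
clock: 7.17
ee_pos: [0.5535, 0.0969, 0.0802]
eef_rot: [0.414, -3.114, 0.0]
wrist_force: [-1.2, -0.2, -0.3]
gripper_width: 0.0
finger_force: 0.2
```

```bash
python3 -c "
from h import *
report()
p=manip.grab_frame('scene'); l,t=275,190
im=cv2.resize(p['color'][t:t+112,l:l+150,::-1],(750,560),interpolation=2)
for g in [[(-8,-70,102),(-8,70,102),(8,70,102),(8,-70,102),(-8,-70,102)],[(8,70,102),(8,70,12)]]:
    q=[(proj(p,W(X))[0]-[l,t]+.5)*5 for X in g]; cv2.polylines(im,[np.array(q,np.int32)],False,(0,0,255),1)
cv2.imwrite('pics/s3.png',im)"
```

```text
t 7.17 tcp [0.5535 0.0969 0.0802] stand [-18.8  50.5  80.2] toolx yaw-stand -179.9 tz [-0. -0. -1.] F [-1.21 -0.22 -0.28] T [-0.063  0.001 -0.014] q [ 0.1   0.46  1.74 -0.    0.95 -1.74] grip 0.0 0.19392330665141344
```

View pics/s3.png

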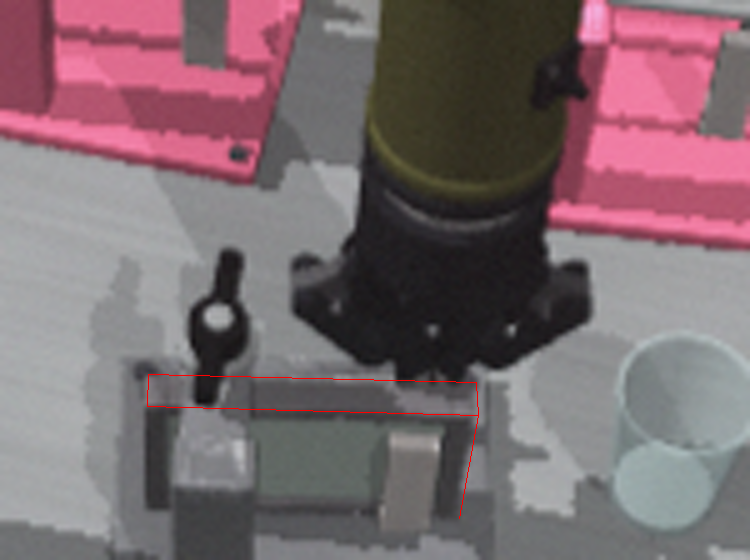

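Call:
send_rows(commands=[[-0.1,0,0.8,0,0,0],[-0.1,0,0,0,0,0],[-0.1,0,0,0,0,0],[-0.1,0,0,0,0,0],[0,0,0,0,0,0],[0,0,0,0,0,0],[0,0,0,0,0,0],[0,0,0,0,0,0]])

```text
clock: 7.88
ee_pos: [0.5535, 0.0969, 0.0737]
eef_rot: [0.414, -3.108, 0.001]
wrist_force: [-12.6, -3.6, 18.4]
gripper_width: 0.001
finger_force: 4.7
```

```bash
python3 -c "
from h import *
report()"
```

```text
t 7.88 tcp [0.5535 0.0969 0.0737] stand [-18.8  50.5  73.7] toolx yaw-stand -179.9 tz [-0.006 -0.002 -1.   ] F [-12.56  -3.58  18.36] T [-0.513  1.44  -0.06 ] q [ 0.1   0.47  1.74 -0.    0.94 -1.74] grip 0.001 4.730385057628155
```

It is solid against the stop (13 N with no motion). I back off and rise.

Call:
send_rows(commands=[[0.3,0,0,0,0,0],[0.3,0,0,0,0,0],[0.5,0,-0.5,0,0,0],[1,0,-1,0,0,0],[1,0,-2,0,0,0],[1,0,-3,0,0,0],[1,0,-4,0,0,0],[0,0,-4,0,0,0]])

```text
clock: 8.55
ee_pos: [0.5039, 0.084, 0.2179]
eef_rot: [0.413, -3.108, -0.0]
wrist_force: [1.0, 0.3, 0.0]
gripper_width: -0.002
finger_force: 0.0
```

Call:
send_rows(commands=[[1,0,-2,0,0,0],[2,0,0,0,0,0],[2,0,0,0,0,0],[0,0,0,0,0,0],[0,0,0,0,0,0],[0,0,0,0,0,0],[0,0,0,0,0,0],[0,0,0,0,0,0]])

```text
clock: 9.22
ee_pos: [0.4607, 0.0717, 0.2372]
eef_rot: [-0.414, 3.114, 0.0]
wrist_force: [0.7, 0.5, 0.8]
gripper_width: -0.0
finger_force: 0.0
```

```bash
python3 -c "
from h import *
report()
P={n:manip.grab_frame(n) for n in('scene','top')}
ims=[]
for n,(l,t,w) in dict(scene=(285,232,100),top=(255,185,80)).items():
    p=P[n]; im=cv2.resize(p['color'][t:t+w,l:l+w,::-1],(400,400),interpolation=2)
    for g in [[(-8,-70,102),(-8,70,102),(8,70,102),(8,-70,102),(-8,-70,102)],[(8,70,102),(8,70,12)]]:
        q=[(proj(p,W(X))[0]-[l,t]+.5)*400/w for X in g]; cv2.polylines(im,[np.array(q,np.int32)],False,(0,0,255),1)
    ims.append(im)
    for d in manip.pinpoint('wing',p): print(n,d['point'],d['score'])
cv2.imwrite('pics/s4.png',np.hstack(ims))"
```

```text
t 9.22 tcp [0.4607 0.0717 0.2372] stand [-114.9   50.3  237.2] toolx yaw-stand -179.9 tz [ 0.  0. -1.] F [0.65 0.54 0.84] T [-0.06   0.002  0.021] q [ 0.06  0.16  1.73  0.    1.25 -1.77] grip -0.0 0.0
scene [417.5, 370.4] 0.74
scene [283.4, 154.8] 0.63
scene [316.3, 253.8] 0.58
scene [517.7, 355.5] 0.45
scene [336.6, 269.3] 0.23
top [370.3, 301.4] 0.62
top [308.1, 211.6] 0.58
top [273.7, 310.6] 0.58
top [221.9, 153.4] 0.47
```

View pics/s4.png

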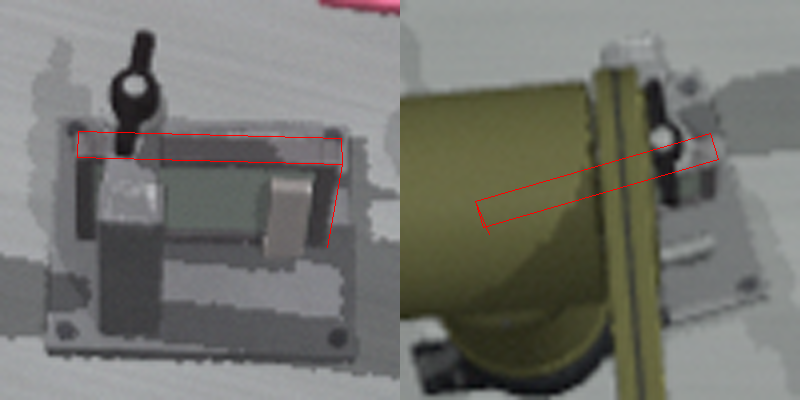

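The cassette stands upright where it should and is released. Next I go above the knob axis, align the jaws across the wing and half open them.

Call:
send_rows(commands=[[-2.3,-1.8,0,0,0,0],[-2.3,-1.8,0,0,0,0],[-2.3,-1.8,0,0,0,0],[-2.3,-1.8,0,0,0,0],[-2.3,-1.8,0,0,0,0],[0,0,0,0,0,4],[0,0,0,0,0,3.8],[0,0,0,0,0,0]], claw=55, newtons=30)

```text
clock: 10.08
ee_pos: [0.5952, 0.0145, 0.2365]
eef_rot: [0.198, -3.134, -0.0]
wrist_force: [-0.2, 0.4, -0.8]
gripper_width: 0.549
finger_force: 0.0
```

```bash
python3 -c "
from h import *
report()
p=manip.grab_frame('scene'); print(at_z(p,(318.2,252.5),.160), at_z(p,(316.3,253.8),.153))
save(p,'s5.png',(270,200,370,275),8)"
```

```text
t 10.08 tcp [0.5952 0.0145 0.2365] stand [ -0.  -40.  236.5] toolx yaw-stand -187.9 tz [-0.001  0.    -1.   ] F [-0.24  0.4  -0.83] T [-0.005  0.006  0.014] q [-0.05  0.34  1.47  0.    1.33 -1.74] grip 0.549 0.0
[0.59424304 0.01342576 0.16      ] [0.59397878 0.00938083 0.153     ]
```

View pics/s5.png

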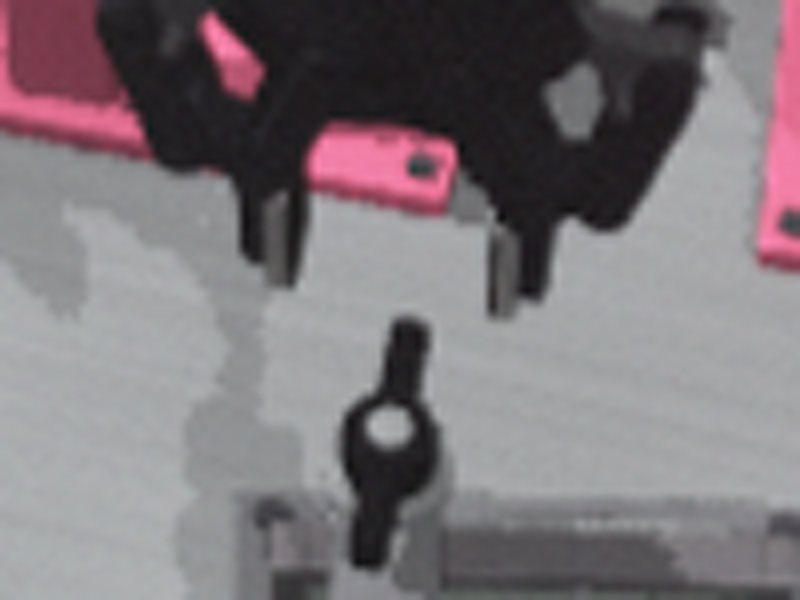

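The jaws stand symmetrically about the knob (hub at crop 390,430). Next, down and close.

Call:
send_rows(commands=[[0,0,3,0,0,0],[0,0,2.5,0,0,0],[0,0,1.5,0,0,0],[0,0,0.7,0,0,0],[0,0,0.5,0,0,0],[0,0,0,0,0,0],[0,0,0,0,0,0],[0,0,0,0,0,0]])

```text
clock: 10.8
ee_pos: [0.5955, 0.0148, 0.1566]
eef_rot: [-0.202, 3.133, -0.0]
wrist_force: [-0.3, 0.1, 0.8]
gripper_width: 0.549
finger_force: 0.0
```

Call:
send_rows(commands=[[0,0,0,0,0,0],[0,0,0,0,0,0],[0,0,0,0,0,0],[0,0,0,0,0,0],[0,0,0,0,0,0],[0,0,0,0,0,0],[0,0,0,0,0,0],[0,0,0,0,0,0]], claw=0, newtons=30)

```text
clock: 11.47
ee_pos: [0.5955, 0.0136, 0.1567]
eef_rot: [-0.201, 3.133, -0.003]
wrist_force: [0.0, -4.0, 5.5]
gripper_width: 0.277
finger_force: 29.5
```

```bash
python3 -c "
from h import *
report()"
```

```text
t 11.47 tcp [0.5955 0.0136 0.1567] stand [ 1.000e-01 -4.090e+01  1.567e+02] toolx yaw-stand -187.7 tz [ 0.003 -0.002 -1.   ] F [ 0.03 -4.02  5.48] T [-0.81   0.081  0.022] q [-0.05  0.41  1.58 -0.    1.15 -1.75] grip 0.277 29.53834891319275
```

Gripped on the hub (23.5 mm). I correct the 1.3 mm offset and start turning clockwise, watching the torque.

Call:
send_rows(commands=[[0,-0.13,-0.1,0,0,0],[0,0,0,0,0,5],[0,0,0,0,0,5],[0,0,0,0,0,5],[0,0,0,0,0,5],[0,0,0,0,0,5],[0,0,0,0,0,5],[0,0,0,0,0,5]])

```text
clock: 12.13
ee_pos: [0.5954, 0.0133, 0.1567]
eef_rot: [0.757, 3.048, 0.0]
wrist_force: [0.3, -1.6, 2.6]
gripper_width: 0.276
finger_force: 30.1
```

```bash
python3 -c "
from h import *
report()"
```

```text
t 12.13 tcp [0.5954 0.0133 0.1567] stand [-1.000e-01 -4.110e+01  1.567e+02] toolx yaw-stand 137.0 tz [ 0.001 -0.    -1.   ] F [ 0.29 -1.59  2.63] T [-0.306 -0.084  0.022] q [-0.05  0.41  1.58 -0.    1.15 -1.13] grip 0.276 30.149051249027252
```

Call:
send_rows(commands=[[0,0,0,0,0,5],[0,0,0,0,0,5],[0,0,0,0,0,5],[0,0,0,0,0,5],[0,0,0,0,0,5],[0,0,0,0,0,5],[0,0,0,0,0,5],[0,0,0,0,0,5]])

```text
clock: 12.8
ee_pos: [0.5952, 0.0132, 0.1567]
eef_rot: [1.754, 2.605, 0.001]
wrist_force: [0.0, -1.9, 2.7]
gripper_width: 0.278
finger_force: 30.2
```

```bash
python3 -c "
from h import *
report()
p=manip.grab_frame('scene'); save(p,'s6.png',(270,200,370,275),8)"
```

```text
t 12.8 tcp [0.5952 0.0132 0.1567] stand [ -0.3 -41.2 156.7] toolx yaw-stand 97.0 tz [ 0.001 -0.    -1.   ] F [ 0.04 -1.91  2.69] T [-0.436 -0.005  0.021] q [-0.05  0.41  1.58 -0.    1.15 -0.43] grip 0.278 30.17829269170761
```

View pics/s6.png

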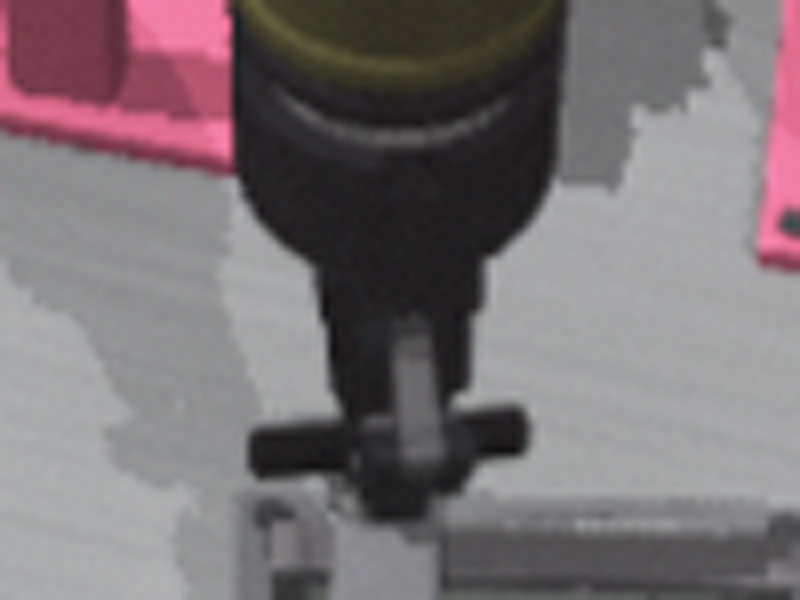

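The knob has turned with the jaws by about 75° (wing now across the image at crop row 440). I go on in steps, reading the z torque after each.

Call:
send_rows(commands=[[0,0,0,0,0,3],[0,0,0,0,0,3],[0,0,0,0,0,3],[0,0,0,0,0,3],[0,0,0,0,0,3],[0,0,0,0,0,3],[0,0,0,0,0,3],[0,0,0,0,0,3]])

```text
clock: 13.52
ee_pos: [0.5951, 0.0132, 0.1567]
eef_rot: [2.253, 2.188, 0.001]
wrist_force: [0.2, -3.1, 2.8]
gripper_width: 0.275
finger_force: 30.2
```

```bash
cat > r.py <<'E'
from h import *
o=manip.get_obs(); M=R.from_rotvec(o['eef_rot']).as_matrix()
print('t',o['clock'],'turn',round((187.9-np.degrees(np.arctan2(M[1,0],M[0,0])-np.load('stand.npy')[2]))%360-7.8*0,1),'q6',o['q'][5].round(3),'Tz',o['wrist_torque'].round(3),'tau6',o['joint_torque'][5].round(3),'F',o['wrist_force'].round(1),'ff',round(o['finger_force'],1),o['ee_pos'].round(4))
E
python3 r.py
```

```text
t 13.5167 turn 114.7 q6 -0.019 Tz [-0.395 -0.     0.022] tau6 -0.627 F [ 0.2 -3.1  2.8] ff 30.2 [0.5951 0.0132 0.1567]
```

Call:
send_rows(commands=[[0,0,0,0,0,3],[0,0,0,0,0,3],[0,0,0,0,0,3],[0,0,0,0,0,3],[0,0,0,0,0,3],[0,0,0,0,0,3],[0,0,0,0,0,3],[0,0,0,0,0,3]])

```text
clock: 14.18
ee_pos: [0.595, 0.0132, 0.1567]
eef_rot: [2.659, 1.672, 0.001]
wrist_force: [-0.6, -2.4, 3.3]
gripper_width: 0.273
finger_force: 30.2
```

```bash
python3 r.py
```

```text
t 14.1833 turn 138.7 q6 0.4 Tz [-0.414 -0.062  0.08 ] tau6 -0.627 F [-0.6 -2.4  3.3] ff 30.2 [0.595  0.0132 0.1567]
```

Call:
send_rows(commands=[[0,0,0,0,0,1.5],[0,0,0,0,0,1.5],[0,0,0,0,0,1.5],[0,0,0,0,0,1.5],[0,0,0,0,0,1.5],[0,0,0,0,0,1.5],[0,0,0,0,0,1.5],[0,0,0,0,0,1.5]])

```text
clock: 14.85
ee_pos: [0.595, 0.0132, 0.1567]
eef_rot: [2.818, 1.386, 0.001]
wrist_force: [-0.7, -1.5, 4.0]
gripper_width: 0.276
finger_force: 30.2
```

```bash
python3 r.py
```

```text
t 14.85 turn 150.6 q6 0.608 Tz [-0.481  0.024  0.054] tau6 -0.3 F [-0.7 -1.5  4. ] ff 30.2 [0.595  0.0132 0.1567]
```

Call:
send_rows(commands=[[0,0,0,0,0,1.5],[0,0,0,0,0,1.5],[0,0,0,0,0,1.5],[0,0,0,0,0,1.5],[0,0,0,0,0,0],[0,0,0,0,0,0],[0,0,0,0,0,0],[0,0,0,0,0,0]])

```text
clock: 15.52
ee_pos: [0.595, 0.0133, 0.1567]
eef_rot: [2.887, 1.237, 0.001]
wrist_force: [-0.6, -2.9, 5.1]
gripper_width: 0.281
finger_force: 30.4
```

```bash
python3 r.py
```

```text
t 15.5167 turn 156.6 q6 0.713 Tz [-0.459  0.06   0.04 ] tau6 0.016 F [-0.6 -2.9  5.1] ff 30.4 [0.595  0.0133 0.1567]
```

```bash
cat > avg.py <<'E'
from h import *
L=[]
for i in range(10):
    manip.grab_frame('top'); o=manip.get_obs(); L.append(np.r_[o['wrist_torque'],o['wrist_force'],o['joint_torque'][5]])
L=np.array(L); print(L.mean(0).round(3)); print(L.std(0).round(3)); print(L[:,2].round(3))
E
python3 avg.py; python3 r.py
```

```text
[-0.549  0.07   0.015 -0.857 -3.298  5.373  0.024]
[0.021 0.035 0.039 0.409 0.352 0.483 0.005]
[-0.057  0.022 -0.005 -0.033  0.07  -0.014  0.05   0.044  0.02   0.053]
t 16.0167 turn 156.6 q6 0.713 Tz [-0.549  0.076  0.053] tau6 0.026 F [-1.8 -3.7  4.4] ff 30.4 [0.595  0.0133 0.1567]
```

Call:
send_rows(commands=[[0,0,0,0,0,1],[0,0,0,0,0,1],[0,0,0,0,0,1],[0,0,0,0,0,1],[0,0,0,0,0,1],[0,0,0,0,0,1],[0,0,0,0,0,1],[0,0,0,0,0,1]])

```text
clock: 16.68
ee_pos: [0.5949, 0.0133, 0.1567]
eef_rot: [2.967, 1.031, 0.001]
wrist_force: [-0.8, -2.9, 4.8]
gripper_width: 0.277
finger_force: 30.4
```

```bash
python3 r.py; python3 avg.py
```

```text
t 16.6833 turn 164.6 q6 0.853 Tz [-0.564  0.108  0.007] tau6 -0.191 F [-0.8 -2.9  4.8] ff 30.4 [0.5949 0.0133 0.1567]
[-0.517  0.091 -0.041 -0.73  -3.105  5.381 -0.013]
[0.026 0.025 0.021 0.518 0.365 0.391 0.035]
[-0.046 -0.043 -0.058 -0.063 -0.08  -0.034 -0.009 -0.014 -0.031 -0.03 ]
```

Joint 6 torque is the cleaner signal: −0.627 at 3°/row while free. I step again at the same rate to compare.

Call:
send_rows(commands=[[0,0,0,0,0,3],[0,0,0,0,0,3],[0,0,0,0,0,3],[0,0,0,0,0,3],[0,0,0,0,0,3],[0,0,0,0,0,3],[0,0,0,0,0,3],[0,0,0,0,0,3]])

```text
clock: 17.85
ee_pos: [0.5949, 0.0134, 0.1567]
eef_rot: [3.117, 0.39, 0.001]
wrist_force: [-0.3, -2.3, 6.2]
gripper_width: 0.276
finger_force: 30.5
```

```bash
python3 r.py; python3 avg.py
```

```text
t 17.85 turn 188.7 q6 1.274 Tz [-0.435  0.13   0.147] tau6 -0.559 F [-0.3 -2.3  6.2] ff 30.5 [0.5949 0.0134 0.1567]
[-0.479  0.107  0.026 -0.536 -2.911  5.562  0.088]
[0.038 0.025 0.022 0.427 0.473 0.526 0.108]
[ 0.026  0.005  0.044  0.057 -0.014  0.061  0.031  0.015  0.014  0.016]
```

Tz 0.147 and a joint 6 shift of +0.07 show the limiter has started to slip, 0–0.42 rad so far. I add about 0.73 rad, checking that the level holds.

Call:
send_rows(commands=[[0,0,0,0,0,3],[0,0,0,0,0,3],[0,0,0,0,0,3],[0,0,0,0,0,3],[0,0,0,0,0,3],[0,0,0,0,0,3],[0,0,0,0,0,3],[0,0,0,0,0,3]])

```text
clock: 19.02
ee_pos: [0.5949, 0.0136, 0.1567]
eef_rot: [-3.13, 0.267, -0.001]
wrist_force: [-0.9, -2.6, 6.1]
gripper_width: 0.279
finger_force: 30.4
```

```bash
python3 r.py
```

```text
t 19.0167 turn 212.7 q6 1.693 Tz [-0.439  0.098  0.096] tau6 -0.591 F [-0.9 -2.6  6.1] ff 30.4 [0.5949 0.0136 0.1567]
```

Call:
send_rows(commands=[[0,0,0,0,0,2],[0,0,0,0,0,2],[0,0,0,0,0,2],[0,0,0,0,0,2],[0,0,0,0,0,2],[0,0,0,0,0,2],[0,0,0,0,0,2],[0,0,0,0,0,2]])

```text
clock: 19.68
ee_pos: [0.5949, 0.0136, 0.1567]
eef_rot: [-3.063, 0.699, -0.001]
wrist_force: [-0.8, -2.6, 6.6]
gripper_width: 0.273
finger_force: 30.4
```

```bash
python3 r.py
```

```text
t 19.6833 turn 228.7 q6 1.971 Tz [-0.368  0.142  0.063] tau6 -0.366 F [-0.8 -2.6  6.6] ff 30.4 [0.5949 0.0136 0.1567]
```

Call:
send_rows(commands=[[0,0,0,0,0,0],[0,0,0,0,0,0],[0,0,0,0,0,0],[0,0,0,0,0,0],[0,0,0,0,0,0],[0,0,0,0,0,0],[0,0,0,0,0,0],[0,0,0,0,0,0]], claw=55)

```text
clock: 20.35
ee_pos: [0.5947, 0.0136, 0.1562]
eef_rot: [-3.063, 0.697, 0.0]
wrist_force: [-0.9, -0.1, 0.1]
gripper_width: 0.55
finger_force: 0.0
```

Call:
send_rows(commands=[[0,0,-0.5,0,0,0],[0,0,-1,0,0,0],[0,0,-2,0,0,0],[0,0,-3,0,0,0],[0,0,-3,0,0,0],[0,0,-2,0,0,0],[0,0,0,0,0,0],[0,0,0,0,0,0]])

```text
clock: 21.02
ee_pos: [0.5958, 0.0135, 0.274]
eef_rot: [-3.062, 0.697, -0.008]
wrist_force: [0.1, 0.3, -0.1]
gripper_width: 0.546
finger_force: 0.0
```

Run:
```python
from h import *
import subprocess
report()
p=manip.grab_frame('scene')
l,t,r,b=300,232,338,276
g=p['color'][t:b,l:r].astype(int).max(2)
m=(g<55).astype(np.uint8)
print('\n'.join(''.join('#' if x else '.' for x in row) for row in m))
for k in('cassette','pad'):
    for d in manip.pinpoint(k,p)[:2]: print(k,d['point'],d['score'])
print('expected cassette px',proj(p,W((0,0,12))),'pad low',proj(p,W((0,-40,102))))
```

```text
t 21.02 tcp [0.5958 0.0135 0.274 ] stand [  0.4 -41.1 274. ] toolx yaw-stand -40.7 tz [ 0.005 -0.    -1.   ] F [ 0.06  0.25 -0.11] T [-0.031 -0.015 -0.008] q [-0.05  0.31  1.42  0.    1.41  1.97] grip 0.546 0.0
......................................
......................................
......................................
......................................
......................................
......................................
......................................
......................................
......................................
......................................
......................................
...........................##.........
..........................####........
.........................#####........
........................######........
.......................#######........
......................#######.........
.....................#######..........
................##.########...........
..............##.....#####............
..............#.......###.............
.............##.......###.............
.............##.......##.......
[... 297 characters left out ...]
.##...................
.......########.......................
......########........................
......######..........................
.......####...........................
.......####...........................
......................................
......................................
......................................
......................................
......................................
......................................
......................................
......................................
cassette [335.6, 284.7] 0.89
cassette [499.3, 235.0] 0.44
pad [333.4, 266.7] 0.72
expected cassette px [[335.40153668 289.3828442 ]] pad low [[318.20071995 267.99506741]]
```

Run:
```python
from h import *
p=manip.grab_frame('scene'); v=np.load('stand.npy')
A,B=at_z(p,(328.3,244.5),.156),at_z(p,(308.5,266.3),.156); d=A-B
print('wing in stand deg',np.degrees(np.arctan2(d[1],d[0])-v[2])%180,'expect',(-40.7)%180,np.linalg.norm(d))
c=manip.trace('cassette',p)[0]; q=proj(p,np.array([W((x,y,z)) for x in(-8,8) for y in(-70,70) for z in(12,102)]))
print('cassette rect',c['rect'],'model',q.min(0).round(1),q.max(0).round(1))
for k,z in dict(beaker=0,reagent=0,slidebox=0,spatula=0,jar=0).items(): 
    r=manip.pinpoint(k,p); print(k,at_z(p,r[0]['point'],z).round(3) if r else None)
```

```text
wing in stand deg 144.11876880814168 expect 139.3 0.0668546548690834
cassette rect [305.3, 262.2, 371.6, 292.1] model [303.9 264.4] [370.1 293.3]
beaker [0.524 0.211 0.   ]
reagent [ 0.66  -0.099  0.   ]
slidebox [0.309 0.401 0.   ]
spatula [ 0.389 -0.387  0.   ]
jar [0.622 0.469 0.   ]
```

Call:
send_rows(commands=[[0,0,-2,0,0,0],[0,0,-2,0,0,0],[0,0,0,0,0,0],[0,0,0,0,0,0],[0,0,0,0,0,0],[0,0,0,0,0,0],[0,0,0,0,0,0],[0,0,0,0,0,0]])

```text
clock: 22.18
ee_pos: [0.5942, 0.0135, 0.3103]
eef_rot: [3.063, -0.697, -0.003]
wrist_force: [-0.9, 0.7, 0.5]
gripper_width: 0.554
finger_force: 0.0
```

The wing followed the jaws to within 5°, the cassette matches the upright model, and the bystanders have not moved. I hand the job in.

```bash
python3 -c "
from rig import manip
print(manip.job_done())"
```

```text
the job is handed in; nothing more can be done
None
```

I tipped the cassette upright against the back stop and let go of it. I then turned the knob about 3.7 rad clockwise, an estimated one to two clicks of slip (judged from torque, not seen), backed the arm clear and handed the job in at about 22 s; no verdict came back.

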